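# Bolt the lid of the shelf box

## Task

Bolt the lid of the low wooden box shut: slide the steel bolt by its upright handle across the lid's seam until the handle stands at the notch in the rail beside it, then turn the handle down through the notch until it lies fully home, and let go. Feel for the notch with a light hand and never force the handle against the rail; leave the remotes, the votive holder and the mug where they are.

Things in the scene. Friction and masses are not known exactly. Their poses are not given: they have to be found in the camera images.
- box: Fixed low wooden box, 204 (x) by 340 (y) by 70 mm high; origin: centre of its underside, z up. On top: lift-up lid (-y part) and fixed end panel (+y part), seam at y = +88 mm. A steel barrel bolt lies along y near the +x edge: a 14 mm rod, axis at x = +60, z = 94 mm, in 39 mm high staples at y = -125, +70 and +107 mm (the keeper).
- keeper (a point): Centre of the keeper staple on the end panel (box y = +107 mm, on the rod's axis), into which the rod's nose slides.
- rail_mid (a point): A point fixed to the box at x 88, y +7, z 106 mm: on the top of the steel catch rail, 140 mm long, along y, x 85 to 91 mm, which flanks the handle's whole travel. Its one open notch is 11 mm wide (the stem is 8 mm square), floor at z = 87 mm. The rail is clamped in slotted holes: the notch's centre lies up to 18 mm either way along y from this point and is not measured; look or feel for it.
- bolt (a joint): Travel of the bolt along the box's +y, in m: 0 fully drawn back, 0.090 the end of its guides. The handle's stem stands at y = -45 mm + travel in the box's frame, so the notch is met at a travel between 0.034 and 0.070. Moves against about 2.5 N of friction and stays where it is left.
- handle (a joint): Turn of the handle about the rod, in rad: 0 upright, growing as it leans towards the box's +x, 1.57 level and fully home, where its hub stops it. Anywhere but at the notch the stem meets the rail's top edge at about 0.98 and goes no farther; there a push at the knob bears 2.5 times as hard on the rail. Takes about 0.07 Nm (1 N at the knob) and stays where it is left.
- knob (a point): Centre of the steel ball knob, 22 mm across, at the end of the handle's 8 mm square stem, 68 mm from the rod's axis. Upright it is 162 mm above the shelf; level it is 94 mm above the shelf and just beyond the box's +x edge.
- remote_low: Black remote control, 190 (x) by 46 by 20 mm, lying on the shelf; origin under its centre.
- remote_top: Grey remote control, 160 (x) by 46 by 20 mm, lying on the black one; origin under its centre.
- votive: Glass votive holder, an open cup 68 mm across and 65 mm high; origin under its centre.
- mug: Empty white ceramic mug, 82 mm across and 92 mm high, with a handle; origin under its centre.

How it is judged (in metres and radians):
On the way, in this order (a step that is already met when the one before it is completed fails the run):
1. the bolt is slid across the seam by at least 26 mm with its handle still raised (under 1.15 rad) (value of joint bolt above 0.026 m and value of joint handle below 1.15 rad), for 0.1 s.
2. the handle is turned down home into the notch (over 1.47 rad) (value of joint bolt above 0.03 m and value of joint handle above 1.47 rad), for 0.2 s.
At the end, for the whole second after the job is handed in: The bolt is across (travel 30 to 75 mm), its handle lies down in the notch within 0.1 rad of level and at rest, let go, and the remotes, votive holder and mug are within 20 mm of where they began (all of step 2 and value of joint bolt below 0.075 m and velocity of joint handle between -0.05 and 0.05 rad/s and distance of each of remote_low, remote_top, votive, mug from where it was at the start of the episode below 0.02 m); the robot touches nothing.
It fails at once if the handle is forced against the rail or the notch with more than 30 N (contact force between handle and box above 30 N).
It fails at once if a bystander is shoved more than 20 mm (distance of any of remote_low, remote_top, votive, mug from where it was at the start of the episode above 0.02 m).
It fails at once if the mug or votive holder is tipped (angle between any of votive, mug's own z axis and vertical above 0.3 rad).
It also fails if it takes over 72 s, if anything falls off the work surface, if the arm or the gripper's body presses on something with over 40 N, if the wrist force passes 120 N, or if a joint passes its speed limit or range.

## Robot

A 7-joint arm with a two-finger parallel gripper is mounted at the origin on the work surface. World frame = base frame: x ahead of the robot, y to its left, z up, the work surface at z = 0. Lengths are in m, angles in degrees, forces in N, time in s.
With the tool pointing down it reaches from about 0.4 to 0.875 m from the base axis. Payload 6.5 kg.
Tool frame: the origin (TCP) lies at the very end of the fingers, on their centre line; the grasp point (between the pads) lies 19 mm behind it (robot.pinch_z is the distance from the TCP to the grasp point, in m); z points along the fingers, y is the line along which they close (so a half turn about z gives the same grasp; the last joint's range is limited). The gripper opens to 85 mm and grips with 20 to 120 N. Pads are 22 mm wide; open, the fingers measure 114 mm over their backs; the gripper's body (76 mm by 85 mm) begins 54 mm behind the grasp point. The pads swing forward as they close: fully open they stand 13 mm farther back than shut.
Start: joints at [-80.226, 30.733, -0.252, 88.115, 0.149, 61.152, -4.079], TCP at [0.152, 0.632, 0.21] pointing down, gripper open.
Joint ranges: [-154.64, 154.64], [-21.42, 123.67], [-72.66, 72.17], [13.99, 137.28], [-74.86, 254.86], [10.95, 109.41], [-158.01, 158.01]. Speed limits (degrees/s): [136.94, 136.94, 180, 180, 180, 180, 180].

## Interface

Orientations are given as a 3x3 rotation matrix whose columns are the frame's x, y, z axes.
In Python, from workcell import robot, optics, finder gives the robot as it stands. The module is installed in compiled form; this text tells all that it offers.
- The arm moves only by the shell command python3 -m creep 'ROWS'. ROWS is a JSON object of lists of equal length, an entry for each row: "dp": the shift along the tool's x, y, z normalised to -1 to 1, where 1 is 0.2 m, a list of three; "angular": the turn, a rotation vector about the tool's x, y, z normalised to -1 to 1, where 1 is 360 degrees, a list of three; "hand": the gripper's target within -1 to 1 (shut at 1, half-way at 0, fully open at -1). A call has exactly 5 rows; each row is the pose to reach, as a shift and turn from the pose commanded when the call began, along the tool's axes at that moment, turning the shorter way round; what a row does not reach only later rows make up. A row lasts 1/8 s, in which the tool goes at most 62.5 mm and 10.7 degrees, less where a joint would pass 70% of its speed; a pose out of reach is approached as far as the arm can. A call with a number of a shift or a turn outside -1 to 1 is refused whole. A call with a gripper value outside its range is refused whole. The fingers move at their own pace and stop on an object; the grip force is fixed at half the most. Time passes only in rows, so rows that repeat a pose let the fingers close, or fill a call up. It gives the time, the measured TCP pose, the force, the opening and the grip force at its end, in the units of the state.
- robot.get_state(): the state, without advancing time (a new reading comes with each control period).
- optics.read_camera(name): name is "side" or "top" or "wrist"; returns (picture, depth): 420x560x3 uint8, red, green, blue; 420x560 float32, m along the optical axis (not along the pixel's ray), 0 where there is no reading.
- optics.camera_model(name): a dict with "fov_y" (degrees; the focal length in pixels is half the picture's height over the tangent of half this angle, whatever the lens; pixels are square), "cx", "cy" (the principal point, pixels), "dist_coeffs" ([k1, k2, p1, p2, k3] as OpenCV has them; the pictures are not rectified), "pose" (4x4, takes a point from camera to world coordinates). Camera axes: x right, y down, z forward; pixel columns grow to the right and rows downward; lengths in m; the calibration is good to about 2 mm. A picture is of the moment at which its call begins: read the wrist's pose just before it. camera_model takes no time and is no camera call; for the wrist camera it gives the pose at the moment of the call.
- robot.close_job(): hands the job in; it is judged then, once.
Trained networks look in the newest picture that a camera, given by its name, has taken for a name from the list of things; names that differ only in an ending like _2 or _b are one class to them, and where a whole thing is asked for, a point or a joint stands for the part that bears it (a point fixed in the world has none). Each returns a list of dicts, best first, with "p" (0 to 1); they miss things now and then, are a little off and sometimes report something else, mostly with a low value. They report only what shows in the picture. A call takes as long as a camera call.
- finder.find_in(camera, query): "at" ([x, y, z] in m, in world coordinates, good to about 4 mm: the middle of the surface that is visible of it).
- finder.place_of(camera, query): "at" ([x, y, z] in m, in world coordinates, good to about 4 mm: a listed point, or the origin of a listed thing).
The state is a dict: "time_s": time; "joint_pos": joint angles; "joint_velocities": joint speeds; "tau": joint torques, N m; "ee_pos": TCP position; "tcp_rot": TCP orientation; "force": force on the tool from outside, world axes, zero at the start; "torque": the same for the moment, N m; "opening": opening from 0.0 (shut) to 1.0 (fully open); "grasp_force": force on a finger pad.
Only numpy, scipy, OpenCV 4.12 (cv2) and the standard library are available. Lean on these libraries where they do the work, as an engineer would, in place of code of your own. Each camera call takes 0.05 s, during which the arm holds its last target. There are 200 camera calls.

## Working session

There is one attempt and no reset: what is moved stays moved. The work goes in short steps, Python scripts to look and compute and a shell command to move; the robot and the scene stay as the last step left them, time stands still between calls to the robot, and variables do not carry over. Pictures are saved under pics/ and viewed, at most 10 in all, crops included, and the job is handed in when it is done.

```bash
mkdir -p pics
python3 - <<'E'
from workcell import robot, optics, finder
import cv2, numpy as np
s=robot.get_state(); print(s['time_s'],s['ee_pos'],np.round(s['tcp_rot'],3).tolist())
ims=[]
for c in ['side','top']:
    p,d=optics.read_camera(c); ims.append(p[:,:,::-1])
    cv2.imwrite(f'pics/{c}0.png',p[:,:,::-1]); np.save(f'pics/{c}0.npy',d)
    m=optics.camera_model(c); print(c,m['fov_y'],np.round(m['pose'],3).tolist())
    for q in ['box','keeper','rail_mid','knob','mug','votive','remote_low']:
        print(q,[(round(r['p'],2),np.round(r['at'],3).tolist()) for r in finder.place_of(c,q)[:2]])
E
```

```text
0.0 [0.15234039 0.63121897 0.20941668] [[-0.972, 0.235, -0.0], [0.235, 0.972, -0.002], [-0.0, -0.002, -1.0]]
side 53.472022728883694 [[0.831, -0.358, 0.426, 0.037], [-0.556, -0.54, 0.632, -0.66], [0.004, -0.762, -0.648, 0.838], [0.0, 0.0, 0.0, 1.0]]
box [(0.69, [0.432, -0.072, -0.001])]
keeper [(0.83, [0.485, 0.038, 0.095])]
rail_mid [(0.56, [0.518, -0.064, 0.106])]
knob [(0.63, [0.491, -0.118, 0.158])]
mug [(0.88, [0.371, -0.341, 0.0])]
votive [(0.92, [0.513, -0.295, -0.003])]
remote_low [(0.77, [0.411, 0.172, -0.001]), (0.43, [0.493, -0.118, 0.156])]
top 53.46886647913743 [[-0.021, -0.997, 0.073, 0.442], [-1.0, 0.02, -0.014, 0.041], [0.013, -0.073, -0.997, 1.037], [0.0, 0.0, 0.0, 1.0]]
box [(0.96, [0.428, -0.077, 0.004])]
keeper [(0.83, [0.484, 0.038, 0.09])]
rail_mid [(0.93, [0.514, -0.061, 0.105])]
knob [(0.68, [0.496, -0.118, 0.16])]
mug [(0.76, [0.37, -0.345, -0.002])]
votive [(0.89, [0.513, -0.295, -0.001])]
remote_low [(0.71, [0.407, 0.177, 0.002])]
```

View pictures.

View pics/side0.png

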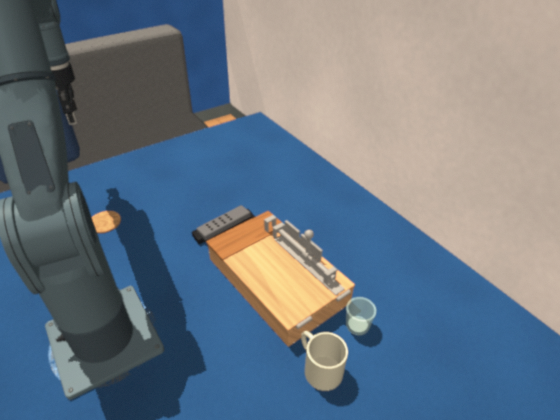

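View pics/top0.png

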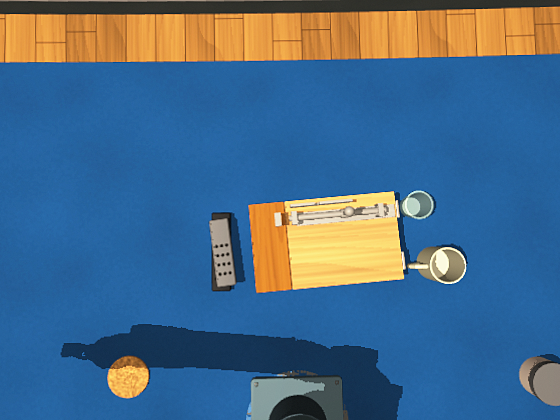

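Run:
```python
from workcell import robot, optics
import cv2, numpy as np
a=cv2.imread('pics/side0.png')[205:300,255:365]; b=cv2.imread('pics/top0.png')[185:230,265:410]
a=cv2.resize(a,None,fx=5,fy=5,interpolation=cv2.INTER_CUBIC);b=cv2.resize(b,None,fx=5,fy=5,interpolation=cv2.INTER_CUBIC)
print(a.shape,b.shape)
cv2.imwrite('pics/top_crop.png',b)
m=optics.camera_model('wrist'); print(np.round(m['pose'],3).tolist(),m['fov_y'])
```

```text
(475, 550, 3) (225, 725, 3)
[[0.235, 0.933, 0.272, 0.084], [0.972, -0.226, -0.065, 0.648], [0.001, 0.28, -0.96, 0.374], [0.0, 0.0, 0.0, 1.0]] 64.37063290182138
```

View pics/top_crop.png

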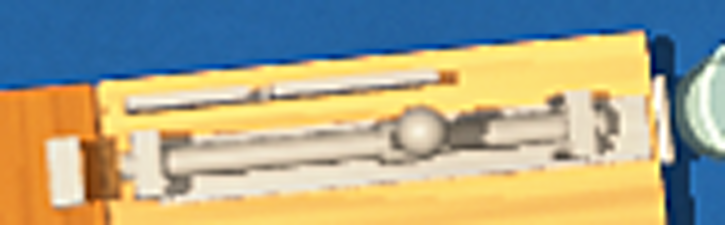

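The notch shows as a gap at crop (261,95), which is full-picture px (317,204). The knob is at crop (420,130). Moving over the rail for a closer look.

```bash
python3 -m creep '{"dp":[[-0.25,-0.15,0],[-0.5,-0.3,0],[-0.75,-0.5,-0.05],[-1,-0.7,-0.1],[-1,-0.75,-0.1]],"angular":[[0,0,0],[0,0,0],[0,0,0],[0,0,0],[0,0,0]],"hand":[-1,-1,-1,-1,-1]}'
python3 -m creep '{"dp":[[-0.2,-0.2,0],[-0.4,-0.4,0],[-0.6,-0.6,0],[-0.8,-0.8,0],[-0.9,-1,0]],"angular":[[0,0,0],[0,0,0],[0,0,0],[0,0,0],[0,0,0]],"hand":[-1,-1,-1,-1,-1]}'
python3 -m creep '{"dp":[[-0.15,-0.2,0],[-0.3,-0.4,0],[-0.45,-0.6,0],[-0.6,-0.8,0],[-0.6,-1,0]],"angular":[[0,0,-0.01],[0,0,-0.02],[0,0,-0.03],[0,0,-0.04],[0,0,-0.047]],"hand":[-1,-1,-1,-1,-1]}'
python3 - <<'E'
from workcell import robot, optics
import cv2, numpy as np
s=robot.get_state(); print(s['time_s'],s['ee_pos'],np.round(s['tcp_rot'],3).tolist())
T=optics.camera_model('wrist')['pose']
p,d=optics.read_camera('wrist'); np.savez('pics/w1.npz',d=d,T=T)
cv2.imwrite('pics/w1.png',p[:,:,::-1])
E
```

```text
time_s: 1.42
ee_pos: [0.316, 0.4355, 0.2313]
tcp_rot: [[-0.97, 0.242, 0.003], [0.242, 0.97, -0.0], [-0.003, 0.001, -1.0]]
force: [-0.1, -0.7, 1.0]
opening: 1.0
grasp_force: 0.0
time_s: 2.05
ee_pos: [0.4411, 0.2012, 0.2305]
tcp_rot: [[-0.972, 0.235, 0.001], [0.235, 0.972, 0.0], [-0.001, 0.001, -1.0]]
force: [0.1, 1.1, 1.1]
opening: 0.997
grasp_force: 0.0
time_s: 2.68
ee_pos: [0.5111, -0.0213, 0.2304]
tcp_rot: [[-0.998, -0.06, 0.001], [-0.06, 0.998, -0.0], [-0.001, -0.001, -1.0]]
force: [-0.3, -0.1, 0.9]
opening: 1.003
grasp_force: 0.0
2.675 [ 0.51105363 -0.0212513   0.2303574 ] [[-0.998, -0.06, 0.001], [-0.06, 0.998, -0.0], [-0.001, -0.001, -1.0]]
```

View pics/w1.png

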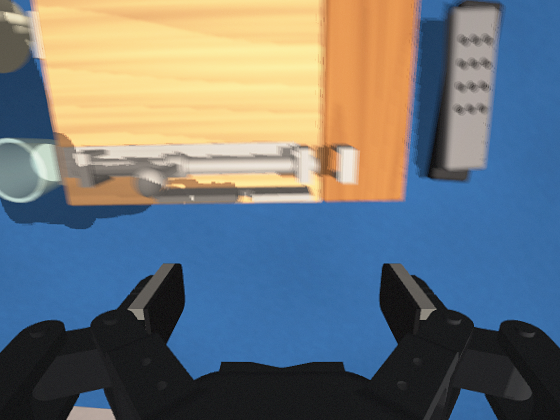

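The picture is smeared because the arm was still settling. I'll shift slightly, let it settle and look again.

```bash
python3 -m creep '{"dp":[[0,-0.1,0],[0,-0.18,0.05],[0,-0.18,0.1],[0,-0.18,0.1],[0,-0.18,0.1]],"angular":[[0,0,0],[0,0,0],[0,0,0],[0,0,0],[0,0,0]],"hand":[-1,-1,-1,-1,-1]}' | head -2
python3 - <<'E'
from workcell import robot, optics
import cv2, numpy as np
T=optics.camera_model('wrist')
p,d=optics.read_camera('wrist'); np.savez('pics/w2.npz',d=d,T=T['pose'],p=p)
print(T)
c=p[110:220,40:400]
cv2.imwrite('pics/w2.png',cv2.resize(c[:,:,::-1],None,fx=2.2,fy=4,interpolation=cv2.INTER_CUBIC))
E
```

```text
time_s: 3.35
ee_pos: [0.5118, -0.0548, 0.2104]
{'fov_y': 64.37063290182138, 'cx': 281.64401560195967, 'cy': 208.81143841273732, 'dist_coeffs': array([-0.04435684,  0.        ,  0.        ,  0.        ,  0.        ]), 'pose': array([[-5.95734620e-02,  9.58382578e-01,  2.79202144e-01,
         4.41559572e-01],
       [ 9.98223763e-01,  5.70366227e-02,  1.72088216e-02,
        -5.91810283e-02],
       [ 5.67887414e-04,  2.79731404e-01, -9.60078132e-01,
         3.73942618e-01],
       [ 0.00000000e+00,  0.00000000e+00,  0.00000000e+00,
         1.00000000e+00]])}
```

View pics/w2.png

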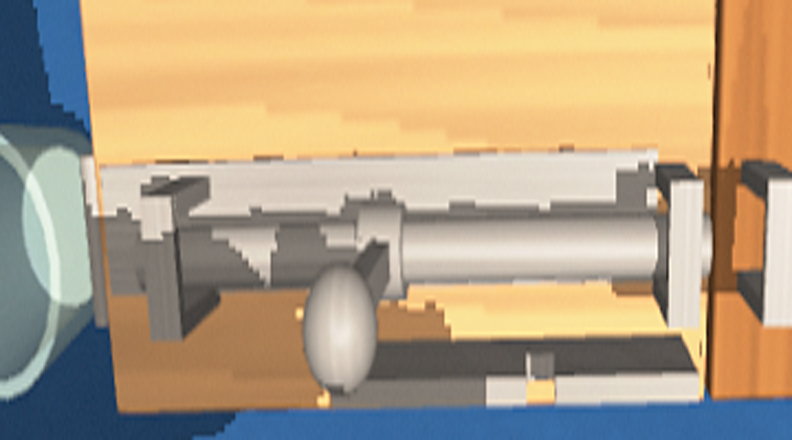

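The notch is a bright gap in the rail's top at crop x 527–554, y≈391 (full px (285.7,207.7)). The knob is at crop (340,328). The staple tops are at crop (165,265), (685,252) and (782,252).

```bash
cat > h.py <<'E'
import numpy as np, cv2
from workcell import optics
def ray(T,pts,zs):
    m=optics.camera_model('wrist'); f=210/np.tan(np.radians(m['fov_y']/2))
    K=np.array([[f,0,m['cx']],[0,f,m['cy']],[0,0,1]])
    u=cv2.undistortPoints(np.array(pts,float)[:,None],K,m['dist_coeffs'])[:,0]
    D=np.c_[u,np.ones(len(u))]@T[:3,:3].T; o=T[:3,3]
    return o+D*((np.array(zs)-o[2])/D[:,2])[:,None]
E
python3 - <<'E'
import numpy as np
from h import ray
w=np.load('pics/w2.npz');T=w['T'];d=w['d']
c=[(165,265),(685,252),(782,252),(527,391),(554,391),(701,391),(340,328)]
P=[(40+x/2.2,110+y/4) for x,y in c]; z=[.109,.109,.109,.106,.106,.106,.162]
X=ray(T,P,z); print(np.round(X,4))
a=X[2]-X[0]; yaw=np.arctan2(-a[0],a[1]); print('yaw',np.degrees(yaw), np.linalg.norm(a), np.linalg.norm(X[1]-X[0]))
ay=np.array([-np.sin(yaw),np.cos(yaw),0]);ax=np.array([np.cos(yaw),np.sin(yaw),0])
y0=np.mean([X[0]@ay+.125,X[1]@ay-.07,X[2]@ay-.107]); x0=np.mean(X[:3]@ax)-.06
print('box y',np.round(X@ay-y0,4),'box x',np.round(X@ax-x0,4), 'origin',x0*ax+y0*ay)
# knob top by depth
ii=[(int(r),int(cc)) for cc,r in P]; print([round(float(d[i]),3) for i in ii])
E
```

```text
[[ 4.991e-01 -1.914e-01  1.090e-01]
 [ 4.853e-01 -3.000e-04  1.090e-01]
 [ 4.831e-01  3.540e-02  1.090e-01]
 [ 5.187e-01 -5.620e-02  1.060e-01]
 [ 5.181e-01 -4.590e-02  1.060e-01]
 [ 5.147e-01  1.000e-02  1.060e-01]
 [ 4.951e-01 -1.129e-01  1.620e-01]]
yaw 4.037316706901861 0.22734057237512337 0.19159364513864485
box y [-0.1223  0.0693  0.105   0.0112  0.0214  0.0774 -0.0438] box x [0.0601 0.0598 0.0601 0.0891 0.0892 0.0898 0.0617] origin [ 0.43056537 -0.07358421  0.        ]
[0.27, 0.27, 0.269, 0.317, 0.316, 0.316, 0.207]
```

```bash
python3 -m creep '{"dp":[[0.1,-0.2,0],[0.108,-0.275,0],[0.108,-0.275,0.12],[0.108,-0.275,0.24],[0.108,-0.275,0.345]],"angular":[[0,0,0],[0,0,0],[0,0,0],[0,0,0],[0,0,0]],"hand":[-1,-1,-1,-1,-1]}'
python3 -m creep '{"dp":[[0,0,0],[0,0,0],[0,0,0],[0,0,0],[0,0,0]],"angular":[[0,0,0],[0,0,0],[0,0,0],[0,0,0],[0,0,0]],"hand":[-1,-1,0,0.3,0.3]}'
python3 - <<'E'
from workcell import robot, optics
import cv2, numpy as np
T=optics.camera_model('wrist')['pose']
p,d=optics.read_camera('wrist'); np.savez('pics/w3.npz',d=d,T=T,p=p)
cv2.imwrite('pics/w3.png',p[:,:,::-1])
E
```

```text
time_s: 4.03
ee_pos: [0.4939, -0.1115, 0.1408]
tcp_rot: [[-0.998, -0.059, 0.001], [-0.059, 0.998, 0.0], [-0.001, 0.0, -1.0]]
force: [-0.0, 0.8, -0.1]
opening: 0.998
grasp_force: 0.0
time_s: 4.65
ee_pos: [0.4935, -0.1122, 0.1417]
tcp_rot: [[-0.998, -0.059, 0.001], [-0.059, 0.998, 0.0], [-0.001, -0.0, -1.0]]
force: [-0.1, 0.5, -0.1]
opening: 0.379
grasp_force: 0.0
```

View pics/w3.png

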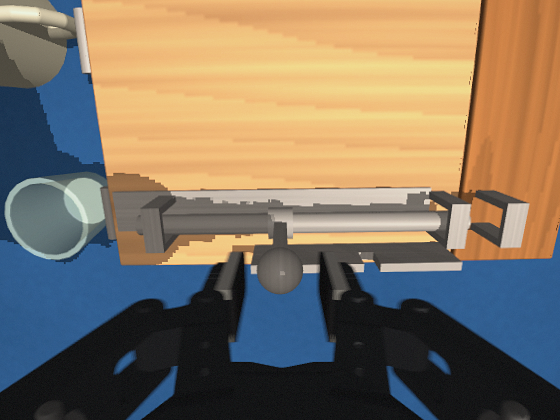

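The knob at (280,270) is centred between the pads and the notch shows at about (369,258). Gripping and sliding 30 mm.

```bash
python3 -m creep '{"dp":[[0,0,0],[0,0,0],[0,0,0],[0,0,0],[0,0,0]],"angular":[[0,0,0],[0,0,0],[0,0,0],[0,0,0],[0,0,0]],"hand":[1,1,1,1,1]}'
python3 -m creep '{"dp":[[0,0.03,0],[0,0.06,0],[0,0.09,0],[0,0.12,0],[0,0.15,0]],"angular":[[0,0,0],[0,0,0],[0,0,0],[0,0,0],[0,0,0]],"hand":[1,1,1,1,1]}'
```

```text
time_s: 5.32
ee_pos: [0.4939, -0.1124, 0.142]
tcp_rot: [[-0.998, -0.058, 0.001], [-0.058, 0.998, -0.0], [-0.001, -0.0, -1.0]]
force: [-0.7, 1.6, 5.4]
opening: 0.2
grasp_force: 58.5
time_s: 5.95
ee_pos: [0.4921, -0.0829, 0.142]
tcp_rot: [[-0.998, -0.058, 0.001], [-0.058, 0.998, -0.001], [-0.001, -0.001, -1.0]]
force: [-1.2, -2.0, 6.7]
opening: 0.196
grasp_force: 59.0
```

```bash
python3 -m creep '{"dp":[[0,0.03,0],[0,0.06,0],[0,0.09,0],[0,0.12,0],[0,0.13,0]],"angular":[[0,0,0],[0,0,0],[0,0,0],[0,0,0],[0,0,0]],"hand":[1,1,1,1,1]}'
python3 -m creep '{"dp":[[0,0,0],[0,0,0],[0,0,0],[0,0,0],[0,0,0]],"angular":[[0,0,0],[0,0,0],[0,0,0],[0,0,0],[0,0,0]],"hand":[1,1,1,1,1]}'
python3 - <<'E'
from workcell import robot, optics
import cv2, numpy as np
T=optics.camera_model('wrist')['pose']
p,d=optics.read_camera('wrist'); np.savez('pics/w4.npz',d=d,T=T,p=p)
cv2.imwrite('pics/w4.png',cv2.resize(p[180:330,190:390,::-1],None,fx=4,fy=4,interpolation=cv2.INTER_CUBIC))
E
```

```text
time_s: 6.58
ee_pos: [0.4906, -0.0566, 0.142]
tcp_rot: [[-0.998, -0.059, 0.001], [-0.059, 0.998, -0.001], [-0.001, -0.001, -1.0]]
force: [-1.6, -1.8, 6.7]
opening: 0.197
grasp_force: 59.0
time_s: 7.2
ee_pos: [0.4906, -0.0565, 0.142]
tcp_rot: [[-0.998, -0.058, 0.001], [-0.058, 0.998, -0.0], [-0.001, -0.0, -1.0]]
force: [-1.4, -0.9, 6.9]
opening: 0.195
grasp_force: 59.0
```

View pics/w4.png

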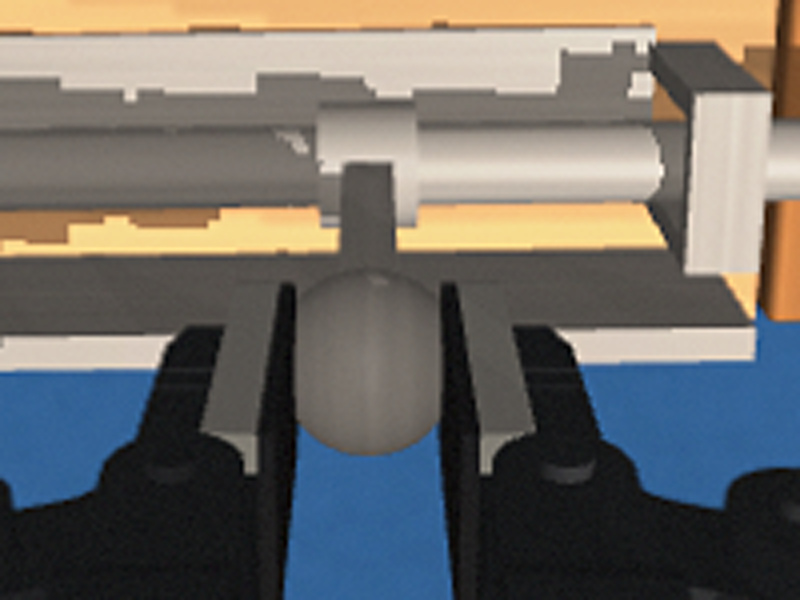

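The notch is hidden by the knob and fingers; the hub and stem are at crop x≈367, and the staple top at x≈727. I'll get numbers from this frame and the previous one.

Run:
```python
import numpy as np
from h import ray
w3=np.load('pics/w3.npz');w4=np.load('pics/w4.npz')
for r in (265,268): print(r,w3['p'][r,350:390].astype(int).tolist()[::1] if 0 else w3['p'][r,350:390,0].tolist(), w3['p'][r,350:390,2].tolist())
print('staple w3 row 225',w3['p'][225,435:480,0].tolist())
th=np.radians(3.7); ay=np.array([-np.sin(th),np.cos(th),0]); ax=np.array([np.cos(th),np.sin(th),0])
P=[(190+x/4,180+y/4) for x,y in [(727,182),(367,165),(369,360)]]
X=ray(w4['T'],P,[.109,.102,.162]); print(np.round(X,4),(X-X[0])@ay+.07,(X-X[0])@ax+.06)
```

```text
265 [138, 176, 202, 213, 213, 213, 211, 213, 210, 211, 209, 211, 213, 205, 101, 43, 49, 50, 51, 51, 46, 48, 51, 50, 52, 51, 58, 60, 63, 55, 116, 192, 208, 207, 206, 204, 204, 205, 206, 206] [120, 154, 176, 186, 186, 185, 185, 185, 186, 186, 185, 186, 185, 182, 156, 145, 146, 148, 147, 147, 143, 144, 145, 145, 147, 135, 85, 49, 56, 49, 103, 168, 184, 183, 184, 180, 181, 182, 182, 182]
268 [17, 38, 120, 143, 170, 195, 210, 211, 206, 207, 207, 208, 210, 202, 76, 42, 50, 51, 48, 51, 49, 49, 49, 51, 49, 51, 50, 52, 55, 55, 142, 213, 207, 204, 204, 206, 204, 205, 204, 205] [18, 36, 105, 126, 149, 170, 184, 184, 182, 183, 183, 183, 183, 181, 151, 143, 144, 145, 142, 144, 144, 144, 144, 144, 144, 148, 147, 136, 84, 45, 124, 187, 183, 179, 179, 180, 180, 179, 180, 181]
staple w3 row 225 [220, 220, 221, 223, 190, 120, 110, 112, 113, 108, 116, 91, 63, 56, 120, 212, 212, 212, 216, 212, 213, 213, 211, 210, 220, 216, 212, 211, 209, 213, 215, 213, 212, 213, 201, 130, 64, 61, 61, 61, 64, 74, 76, 74, 78]
[[ 0.4851 -0.0005  0.109 ]
 [ 0.4879 -0.0566  0.102 ]
 [ 0.4922 -0.0561  0.162 ]] [0.07       0.0137889  0.01398502] [0.06       0.0591338  0.06347659]
```

Run:
```python
import numpy as np
from h import ray
w=np.load('pics/w3.npz')
th=np.radians(3.7); ay=np.array([-np.sin(th),np.cos(th),0]); ax=np.array([np.cos(th),np.sin(th),0])
X=ray(w['T'],[(459.4,225),(372.7,267),(364.5,267),(380.8,267)],[.109,.106,.106,.106]); print(np.round(X,4),(X-X[0])@ay+.07,(X-X[0])@ax+.06)
```

```text
[[ 0.4844 -0.0007  0.109 ]
 [ 0.5176 -0.0508  0.106 ]
 [ 0.5178 -0.0562  0.106 ]
 [ 0.5173 -0.0454  0.106 ]] [0.07       0.01784733 0.01241526 0.02322354] [0.06       0.08982501 0.08976459 0.08988712]
```

```bash
python3 -m creep '{"dp":[[0,0.019,0],[-0.068,0.019,0.007],[-0.132,0.02,0.027],[-0.192,0.02,0.059],[-0.244,0.02,0.103]],"angular":[[0,0,0],[0,0,0],[0,0,0],[0,0,0],[0,0,0]],"hand":[1,1,1,1,1]}'
python3 -m creep '{"dp":[[0,0,0],[0,0,0],[0,0,0],[0,0,0],[0,0,0]],"angular":[[0,0,0],[0,0,0],[0,0,0],[0,0,0],[0,0,0]],"hand":[1,1,1,1,1]}'
python3 - <<'E'
from workcell import robot, optics
import cv2, numpy as np
T=optics.camera_model('wrist')['pose']
p,d=optics.read_camera('wrist'); np.savez('pics/w5.npz',d=d,T=T,p=p)
cv2.imwrite('pics/w5.png',cv2.resize(p[130:280,190:390,::-1],None,fx=4,fy=4,interpolation=cv2.INTER_CUBIC))
E
```

```text
time_s: 7.88
ee_pos: [0.5437, -0.0489, 0.123]
tcp_rot: [[-0.998, -0.059, 0.01], [-0.059, 0.998, 0.0], [-0.01, -0.0, -1.0]]
force: [2.5, 0.8, 4.0]
opening: -0.003
grasp_force: 2.1
time_s: 8.5
ee_pos: [0.5382, -0.0493, 0.1207]
tcp_rot: [[-0.998, -0.058, -0.0], [-0.058, 0.998, 0.0], [0.0, 0.0, -1.0]]
force: [1.1, 0.3, 1.8]
opening: 0.0
grasp_force: 0.9
```

View pics/w5.png

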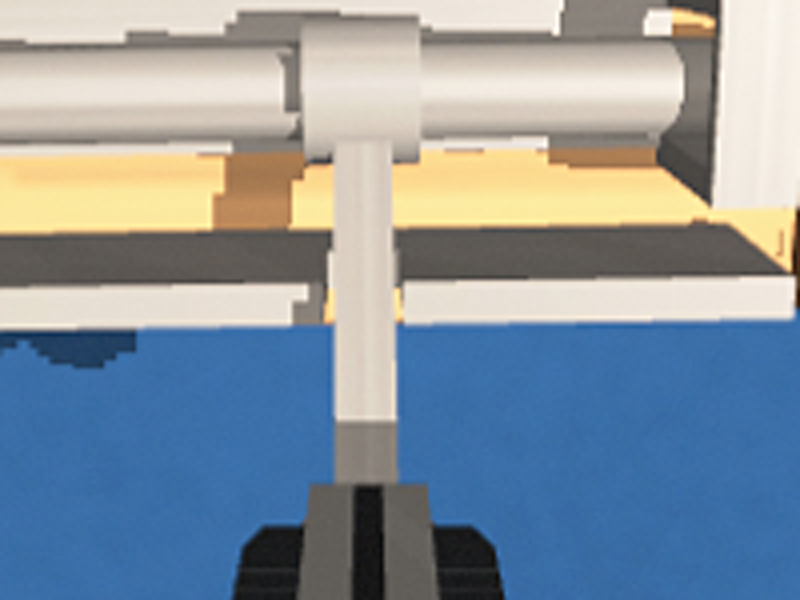

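The pads slipped off the ball: they're closed and resting over the stem's end. The stem (crop x 333–397) lies over the notch (crop x 308–404 at the rail's top). I'll use depth to get the handle's angle.

Run:
```python
import numpy as np
from workcell import robot,optics
w=np.load('pics/w5.npz');d=w['d'];T=w['T'];p=w['p']
m=optics.camera_model('wrist');f=210/np.tan(np.radians(m['fov_y']/2))
th=np.radians(3.7); ay=np.array([-np.sin(th),np.cos(th),0]); ax=np.array([np.cos(th),np.sin(th),0]);o=np.array([.4306,-.0736,0])
def P(c,r):
    z=d[r,c]; q=T[:3,:3]@np.array([(c-m['cx'])/f*z,(r-m['cy'])/f*z,z])+T[:3,3]-o
    return np.round([q@ax,q@ay,q[2]],4).tolist()
for r in range(160,260,8): print(r,P(281,r))
print('rail top',P(255,206),P(310,206))
for r in (200,203,206,209): print(r,p[r,255:300,0].tolist())
s=robot.get_state();print(s['force'],s['ee_pos'])
```

```text
160 [0.0635, 0.0172, 0.1048]
168 [0.068, 0.0171, 0.1038]
176 [0.0718, 0.0171, 0.107]
184 [0.0756, 0.0171, 0.1096]
192 [0.0797, 0.0171, 0.111]
200 [0.0833, 0.017, 0.1141]
208 [0.0871, 0.017, 0.1162]
216 [0.0907, 0.017, 0.1187]
224 [0.0945, 0.017, 0.1203]
232 [0.0978, 0.0169, 0.1234]
240 [0.1017, 0.0169, 0.1245]
248 [0.1054, 0.0169, 0.1263]
256 [0.0984, 0.017, 0.1516]
rail top [0.0886, 0.0026, 0.1064] [0.0891, 0.0331, 0.1055]
200 [118, 115, 118, 118, 117, 117, 117, 118, 116, 115, 117, 119, 100, 107, 110, 97, 104, 232, 224, 220, 218, 220, 220, 219, 218, 219, 223, 223, 221, 219, 217, 217, 223, 188, 125, 104, 175, 182, 180, 182, 179, 181, 183, 183, 181]
203 [232, 234, 233, 232, 233, 233, 232, 234, 234, 233, 235, 240, 153, 135, 138, 121, 121, 255, 249, 222, 219, 219, 219, 220, 220, 219, 223, 224, 221, 219, 216, 217, 217, 243, 255, 180, 227, 233, 231, 231, 231, 231, 231, 232, 232]
206 [232, 233, 232, 233, 232, 233, 234, 239, 151, 129, 133, 133, 134, 137, 136, 125, 226, 255, 246, 223, 219, 220, 219, 218, 220, 219, 223, 223, 221, 219, 217, 217, 218, 242, 255, 222, 230, 231, 232, 231, 231, 231, 231, 231, 231]
209 [233, 233, 233, 234, 234, 234, 235, 240, 156, 134, 138, 138, 138, 139, 136, 114, 253, 255, 245, 223, 220, 220, 219, 220, 219, 218, 223, 224, 222, 220, 218, 218, 219, 231, 255, 235, 235, 236, 234, 235, 234, 236, 236, 237, 236]
[1.40002346 1.58316096 1.60567959] [ 0.53821449 -0.0493218   0.12065096]
```

Handle angle by depth is about 1.0 rad, and the stem is centred on the notch (both at box y ≈ 17 mm). I'll raise the closed fingers clear and re-measure the knob.

```bash
python3 -m creep '{"dp":[[0,0,-0.1],[0,0,-0.25],[0,0,-0.3],[0,0,-0.3],[0,0,-0.3]],"angular":[[0,0,0],[0,0,0],[0,0,0],[0,0,0],[0,0,0]],"hand":[1,1,1,1,1]}'
cat > m.py <<'E'
import numpy as np, cv2, sys
from workcell import robot, optics, finder
T=optics.camera_model('wrist')['pose']
p,d=optics.read_camera('wrist'); cv2.imwrite(f'pics/{sys.argv[1]}.png',p[:,:,::-1])
m=optics.camera_model('wrist');f=210/np.tan(np.radians(m['fov_y']/2))
th=np.radians(3.7); B=np.array([[np.cos(th),np.sin(th),0],[-np.sin(th),np.cos(th),0],[0,0,1]]);o=np.array([.4306,-.0736,0])
print('tcp box',np.round(B@(robot.get_state()['ee_pos']-o),4))
for r in finder.place_of('wrist','knob')[:2]: print('knob',r['p'],np.round(r['at'],4),np.round(B@(np.array(r['at'])-o),4))
v,u=np.mgrid[:420,:560]; z=d
C=np.stack([(u-m['cx'])/f*z,(v-m['cy'])/f*z,z],-1)@T[:3,:3].T+T[:3,3]-o
Q=C@B.T
k=(z>0)&(abs(Q[...,1]-.017)<.0015)&(Q[...,0]>.06)&(Q[...,0]<.15)&(Q[...,2]<.2)
for x0 in np.arange(.062,.145,.006):
    s=k&(abs(Q[...,0]-x0)<.002)
    if s.any(): print(round(x0,3),'top z',round(float(Q[s][:,2].max()),4),end='; ')
E
python3 m.py w6
```

```text
time_s: 9.18
ee_pos: [0.5375, -0.0493, 0.1795]
tcp_rot: [[-0.998, -0.059, -0.002], [-0.059, 0.998, -0.0], [0.002, 0.0, -1.0]]
force: [-0.9, 0.2, -0.0]
opening: -0.001
grasp_force: 0.0
tcp box [0.1083 0.0173 0.1795]
knob 0.91 [ 0.5465 -0.0486  0.1312] [0.1173 0.0175 0.1312]
0.062 top z 0.1063; 0.068 top z 0.1054; 0.074 top z 0.1095; 0.08 top z 0.1132; 0.086 top z 0.1171; 0.092 top z 0.1212; 0.098 top z 0.1257; 0.104 top z 0.1285; 0.11 top z 0.1417; 0.116 top z 0.1426; 0.122 top z 0.1423; 0.128 top z 0.1379;
```

View pics/w6.png

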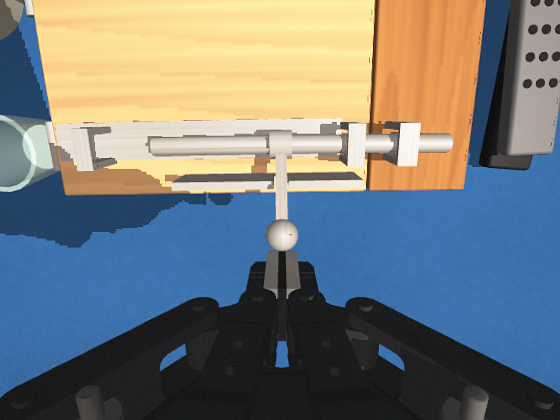

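The knob is at (282,235). The handle is at ~1.0 rad, leaning over the notch, and the bolt's nose is through the keeper. I'll press down on the ball from above in small steps, watching force.

```bash
python3 -m creep '{"dp":[[-0.06,0,0],[-0.06,0,0.05],[-0.06,0,0.1],[-0.06,0,0.15],[-0.06,0,0.165]],"angular":[[0,0,0],[0,0,0],[0,0,0],[0,0,0],[0,0,0]],"hand":[1,1,1,1,1]}'
python3 -m creep '{"dp":[[0,0,0.01],[0,0,0.02],[0,0,0.03],[0,0,0.04],[0,0,0.04]],"angular":[[0,0,0],[0,0,0],[0,0,0],[0,0,0],[0,0,0]],"hand":[1,1,1,1,1]}'
```

```text
time_s: 9.9
ee_pos: [0.5497, -0.0487, 0.1466]
tcp_rot: [[-0.998, -0.058, -0.002], [-0.058, 0.998, -0.0], [0.002, 0.0, -1.0]]
force: [1.0, 0.7, 0.3]
opening: 0.0
grasp_force: 0.0
time_s: 10.52
ee_pos: [0.5504, -0.0487, 0.1396]
tcp_rot: [[-0.998, -0.059, -0.0], [-0.059, 0.998, 0.0], [0.0, 0.0, -1.0]]
force: [-0.7, -0.4, 0.6]
opening: -0.001
grasp_force: 0.0
```

```bash
python3 -m creep '{"dp":[[0,0,0.007],[0,0,0.015],[0,0,0.022],[0,0,0.03],[0,0,0.03]],"angular":[[0,0,0],[0,0,0],[0,0,0],[0,0,0],[0,0,0]],"hand":[1,1,1,1,1]}' | sed -n '2p;4p'; python3 m.py w7
```

```text
ee_pos: [0.5504, -0.0487, 0.1335]
force: [0.3, -0.2, -0.4]
tcp box [0.1212 0.0171 0.1336]
knob 0.97 [ 0.5473 -0.0484  0.1299] [0.1181 0.0176 0.1299]
0.062 top z 0.1058; 0.068 top z 0.1058; 0.074 top z 0.1094; 0.08 top z 0.1133; 0.086 top z 0.1178; 0.092 top z 0.1211; 0.098 top z 0.1253; 0.104 top z 0.1291; 0.11 top z 0.193; 0.116 top z 0.1931; 0.122 top z 0.1936; 0.128 top z 0.1939; 0.134 top z 0.1916;
```

No contact yet, so the shut tips sit a bit behind the nominal TCP. Continuing down gently.

```bash
for i in 1; do python3 -m creep '{"dp":[[0,0,0.01],[0,0,0.02],[0,0,0.03],[0,0,0.04],[0,0,0.04]],"angular":[[0,0,0],[0,0,0],[0,0,0],[0,0,0],[0,0,0]],"hand":[1,1,1,1,1]}' | sed -n '2p;4p'; done
python3 -m creep '{"dp":[[0,0,0.007],[0,0,0.015],[0,0,0.022],[0,0,0.03],[0,0,0.03]],"angular":[[0,0,0],[0,0,0],[0,0,0],[0,0,0],[0,0,0]],"hand":[1,1,1,1,1]}' | sed -n '2p;4p'; python3 m.py w8
```

```text
ee_pos: [0.5503, -0.0487, 0.1255]
force: [-0.8, 1.2, -0.0]
ee_pos: [0.5509, -0.0487, 0.1199]
force: [0.7, 1.1, 0.0]
tcp box [0.1216 0.0171 0.1199]
knob 0.65 [ 0.5473 -0.0513  0.1315] [0.1179 0.0147 0.1315]
0.062 top z 0.1056; 0.068 top z 0.1057; 0.074 top z 0.1091; 0.08 top z 0.1126; 0.086 top z 0.1173; 0.092 top z 0.1207; 0.098 top z 0.1247; 0.104 top z 0.1285; 0.11 top z 0.1795; 0.116 top z 0.1793; 0.122 top z 0.1797; 0.128 top z 0.1832; 0.134 top z 0.1787;
```

```bash
cat >> m.py <<'E'
print()
for c in (270,281,292):
    print(c,[(r,*np.round(Q[r,c]*1000).astype(int)[[0,2]].tolist()) for r in range(208,290,5)])
E
python3 m.py w9
```

```text
tcp box [0.1215 0.0171 0.1199]
knob 0.87 [ 0.546  -0.0492  0.1335] [0.1167 0.0169 0.1335]
knob 0.16 [ 0.4307 -0.0749  0.0006] [ 0.     -0.0013  0.0006]
0.062 top z 0.1057; 0.068 top z 0.1063; 0.074 top z 0.1093; 0.08 top z 0.114; 0.086 top z 0.117; 0.092 top z 0.1199; 0.098 top z 0.1241; 0.104 top z 0.1287; 0.11 top z 0.1793; 0.116 top z 0.1796; 0.122 top z 0.183; 0.128 top z 0.1832; 0.134 top z 0.1786; 
270 [(208, 133, 0), (213, 138, -1), (218, 142, -1), (223, 147, 0), (228, 151, 1), (233, 156, 0), (238, 109, 134), (243, 111, 136), (248, 113, 138), (253, 111, 148), (258, 111, 153), (263, 111, 158), (268, 110, 163), (273, 111, 167), (278, 110, 171), (283, 111, 173), (288, 111, 178)]
281 [(208, 51, 283), (213, 100, 124), (218, 102, 125), (223, 104, 126), (228, 106, 129), (233, 107, 132), (238, 109, 134), (243, 110, 137), (248, 112, 139), (253, 111, 148), (258, 111, 153), (263, 111, 158), (268, 111, 162), (273, 111, 167), (278, 111, 171), (283, 111, 174), (288, 111, 178)]
292 [(208, 133, -1), (213, 138, 0), (218, 143, -1), (223, 147, 0), (228, 152, -1), (233, 109, 127), (238, 109, 134), (243, 111, 136), (248, 113, 138), (253, 111, 148), (258, 111, 153), (263, 111, 159), (268, 111, 162), (273, 111, 167), (278, 111, 170), (283, 111, 175), (288, 111, 177)]
```

The shut fingertips are actually at about z 0.143, just touching the ball's top (0.142), so contact starts now.

```bash
python3 -m creep '{"dp":[[0,0,0.005],[0,0,0.01],[0,0,0.015],[0,0,0.02],[0,0,0.02]],"angular":[[0,0,0],[0,0,0],[0,0,0],[0,0,0],[0,0,0]],"hand":[1,1,1,1,1]}' | sed -n '2p;4p'; 
python3 -m creep '{"dp":[[0,0,0.005],[0,0,0.01],[0,0,0.015],[0,0,0.02],[0,0,0.02]],"angular":[[0,0,0],[0,0,0],[0,0,0],[0,0,0],[0,0,0]],"hand":[1,1,1,1,1]}' | sed -n '2p;4p'; python3 m.py w10
```

```text
ee_pos: [0.5502, -0.0487, 0.1155]
force: [1.4, 0.4, 1.8]
ee_pos: [0.5501, -0.0488, 0.1115]
force: [1.2, 0.2, 0.6]
tcp box [0.1208 0.0171 0.1115]
knob 0.91 [ 0.5517 -0.0506  0.1221] [0.1223 0.0151 0.1221]
0.062 top z 0.1062; 0.068 top z 0.1037; 0.074 top z 0.1059; 0.08 top z 0.1088; 0.086 top z 0.1113; 0.092 top z 0.1144; 0.098 top z 0.1164; 0.104 top z 0.1192; 0.11 top z 0.1711; 0.116 top z 0.1712; 0.122 top z 0.1714; 0.128 top z 0.171; 0.134 top z 0.1691; 
270 [(208, 130, 1), (213, 134, 0), (218, 139, 0), (223, 143, 0), (228, 148, 0), (233, 152, 1), (238, 158, -1), (243, 113, 120), (248, 114, 125), (253, 110, 140), (258, 110, 146), (263, 111, 148), (268, 110, 155), (273, 110, 159), (278, 111, 162), (283, 110, 167), (288, 110, 170)]
281 [(208, 97, 114), (213, 99, 116), (218, 101, 118), (223, 104, 118), (228, 106, 118), (233, 108, 120), (238, 110, 121), (243, 111, 125), (248, 113, 127), (253, 110, 141), (258, 110, 145), (263, 110, 150), (268, 110, 154), (273, 110, 159), (278, 110, 163), (283, 110, 166), (288, 111, 169)]
292 [(208, 130, 1), (213, 135, -1), (218, 139, 0), (223, 143, 0), (228, 148, 0), (233, 153, 0), (238, 157, 1), (243, 113, 121), (248, 114, 125), (253, 111, 139), (258, 110, 146), (263, 111, 149), (268, 110, 154), (273, 111, 157), (278, 110, 162), (283, 110, 167), (288, 110, 171)]
```

The handle is now at ~1.16 rad with only light force, so it's entering the notch. Continuing.

```bash
python3 -m creep '{"dp":[[-0.01,0,0.01],[-0.015,0,0.02],[-0.02,0,0.03],[-0.025,0,0.04],[-0.025,0,0.05]],"angular":[[0,0,0],[0,0,0],[0,0,0],[0,0,0],[0,0,0]],"hand":[1,1,1,1,1]}' | sed -n '2p;4p'; 
python3 -m creep '{"dp":[[0,0,0.01],[0,0,0.02],[0,0,0.03],[0,0,0.04],[0,0,0.05]],"angular":[[0,0,0],[0,0,0],[0,0,0],[0,0,0],[0,0,0]],"hand":[1,1,1,1,1]}' | sed -n '2p;4p'; python3 m.py w11 | head -4
```

```text
ee_pos: [0.556, -0.0484, 0.1017]
force: [1.4, 0.3, 1.0]
ee_pos: [0.5554, -0.0485, 0.0915]
force: [0.7, 0.1, 0.4]
tcp box [0.126  0.0171 0.0913]
knob 0.86 [ 0.5547 -0.049   0.1008] [0.1254 0.0165 0.1008]
0.062 top z 0.1064; 0.068 top z 0.1037; 0.074 top z 0.1005; 0.08 top z 0.1014; 0.086 top z 0.1027; 0.092 top z 0.1028; 0.098 top z 0.1033; 0.104 top z 0.104; 0.11 top z 0.105; 0.116 top z 0.2; 0.122 top z 0.1512; 0.128 top z 0.1544; 0.134 top z 0.1549; 
270 [(208, 129, 1), (213, 133, 1), (218, 137, 1), (223, 142, 0), (228, 146, 0), (233, 151, 0), (238, 155, 0), (243, 120, 98), (248, 119, 105), (253, 115, 120), (258, 115, 125), (263, 116, 129), (268, 115, 135), (273, 116, 138), (278, 116, 142), (283, 115, 147), (288, 116, 149)]
```

```bash
python3 -m creep '{"dp":[[0,0,0.008],[0,0,0.016],[0,0,0.024],[0,0,0.03],[0,0,0.035]],"angular":[[0,0,0],[0,0,0],[0,0,0],[0,0,0],[0,0,0]],"hand":[1,1,1,1,1]}' | sed -n '2p;4p'; 
python3 -m creep '{"dp":[[0,0,0.003],[0,0,0.006],[0,0,0.008],[0,0,0.01],[0,0,0.01]],"angular":[[0,0,0],[0,0,0],[0,0,0],[0,0,0],[0,0,0]],"hand":[1,1,1,1,1]}' | sed -n '2p;4p'; python3 m.py w12 | head -3
```

```text
ee_pos: [0.5555, -0.0484, 0.0846]
force: [1.2, -0.4, 1.2]
ee_pos: [0.5556, -0.0484, 0.0832]
force: [-1.3, -0.4, 5.4]
tcp box [0.1264 0.017  0.0831]
knob 0.68 [ 0.5595 -0.0479  0.0933] [0.1303 0.0173 0.0933]
0.062 top z 0.1059; 0.068 top z 0.1033; 0.074 top z 0.0996; 0.08 top z 0.0996; 0.086 top z 0.0993; 0.092 top z 0.0992; 0.098 top z 0.0993; 0.104 top z 0.0987; 0.11 top z 0.0987; 0.116 top z 0.1952; 0.122 top z 0.1432; 0.128 top z 0.1469; 0.134 top z 0.146;
```

The stem is level and a firm stop (5 N) has been met, so it's home. Lifting clear and verifying.

```bash
python3 -m creep '{"dp":[[0,0,-0.03],[0,0,-0.15],[0,0,-0.35],[0,0,-0.5],[0,0,-0.5]],"angular":[[0,0,0],[0,0,0],[0,0,0],[0,0,0],[0,0,0]],"hand":[1,1,1,1,1]}' | sed -n '2p;4p'; 
python3 -m creep '{"dp":[[0,0,0],[0,0,0],[0,0,0],[0,0,0],[0,0,0]],"angular":[[0,0,0],[0,0,0],[0,0,0],[0,0,0],[0,0,0]],"hand":[1,1,1,1,1]}' | sed -n '1p;4p'; python3 m.py w13 | head -3
```

```text
ee_pos: [0.5569, -0.0487, 0.185]
force: [-0.0, -1.0, -0.6]
time_s: 18.0
force: [-0.1, -0.4, -0.0]
tcp box [0.1262 0.017  0.1826]
knob 0.82 [ 0.5572 -0.0497  0.096 ] [0.1279 0.0157 0.096 ]
0.062 top z 0.1056; 0.068 top z 0.1041; 0.074 top z 0.0988; 0.08 top z 0.0985; 0.086 top z 0.0989; 0.092 top z 0.0987; 0.098 top z 0.0989; 0.104 top z 0.0981; 0.11 top z 0.0994; 0.116 top z 0.099; 0.122 top z 0.1045; 0.128 top z 0.106; 0.134 top z 0.1046;
```

View pics/w13.png

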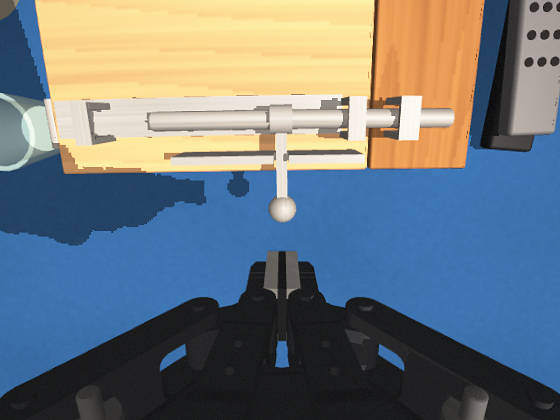

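The handle lies level through the notch with the knob at (283,209), the bolt is through the keeper, and the gripper is clear.

```bash
python3 -c "
from workcell import robot; print(robot.close_job())"
```

```text
the job is handed in; nothing more can be done
None
```

The lid is bolted and the job is handed in at about 18 s: the bolt is through the keeper, the handle measured level in the notch, and the gripper is clear; the highest force I read while pressing it home was about 5 N, and the remotes, votive and mug were not touched.

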